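# Push the offcut through the flap of the offcut box

### The job

Push the rectangular wooden offcut along the feed shelf with your fingertips, in through the hanging flap and over the lip, so that it drops into the offcut box; then draw the fingers back so that the flap swings fully shut. Only push the offcut, never lift it, and leave everything else lying where it is.

Things in the scene. Friction and masses are not known exactly. Their poses are not given: they have to be found in the camera images.
- chute: Fixed plywood offcut box with a feed shelf. Origin at bench level below the middle of the shelf's lip; x points along the shelf into the box, y left of that, z up. The level grey shelf, 110 mm above the bench, runs from x = -240 mm to the lip at x = 0, y = -145 to 145 mm; its long sides have rims 6 mm wide, 12 mm high; the outer end is open. The box spans x = 0 to 210 mm.
- mouth (a point): Centre of the mouth in the box's 10 mm thick front wall (5 mm past the lip): 110 mm wide (chute y = -55 to 55 mm), from the shelf's level to 48 mm above it. Axes as the chute's. The box has a clear lid, its top 172 mm above the bench, so the mouth is the only way in.
- box_floor (a point): Middle of the box's inner floor, 10 mm above the bench, 100 mm past the lip. Behind the lip the inside drops straight down to it; inside it is 200 mm long and 270 mm wide.
- flap (a joint): Angle of the thin aluminium flap (104 mm wide, 47 mm tall, 30 g) hung in the mouth on a free hinge along its top edge, 160 mm above the bench, 5 mm past the lip. 0 = hanging shut; grows as its lower edge swings into the box (up to 1.4). It falls shut by its own weight; under 1 N at its lower edge opens it; the offcut beneath it holds it at about 1 rad.
- offcut_center (a point): Centre of the offcut, a loose plain wooden block 80 mm long (its x axis), 55 mm wide (y), 24 mm high (z), 60 to 120 g. It starts flat on the shelf, x pointing roughly at the mouth, but up to 45 mm to one side and turned by up to 20 degrees. It tips over the lip and falls into the box once its centre is well past the lip (30 mm is plenty).
- flap_edge (a point): Middle of the flap's lower edge; when shut, 3 mm above the shelf, 5 mm past the lip.
- wheel: Round wooden wheel blank with a small hub, 42 mm across and 22 mm high, lying loose on the shelf beside the mouth; to be left alone. Origin at the centre of its underside. It and the bracket lie on opposite sides of the mouth, either way round.
- bracket: Small steel angle bracket, 36 x 30 mm foot and 36 mm high, lying loose on the shelf at the other side of the mouth; to be left alone. Origin at the centre of its foot's underside.
- glue: White bottle, 56 mm across, 160 mm tall, standing on the bench; to be left alone. Origin at the centre of its underside.
- spray: Yellow can, 58 mm across, 190 mm tall, standing on the bench; to be left alone. Origin at the centre of its underside.
- driver: Screwdriver lying on the bench; to be left alone. Origin on the bench under it.
- tape: Cardboard ring, 90 mm across and 24 mm high, lying on the bench; to be left alone. Origin at the centre of its underside.
- mallet: Hammer with a wooden handle lying on the bench; to be left alone. Origin on the bench under it.
Not all that is in view belongs to the job. There is more than one size of the part that bears offcut_center; the job needs the middle-sized.

How it is judged:
By the outcome, as a careful person would: the job done as asked, in the order asked, and still so for the second after the job is handed in, with the robot touching nothing.
It also fails if it takes over 58 s, if anything falls off the work surface, if the arm or the gripper's body presses on something with over 40 N, if the wrist force passes 120 N, or if a joint passes its speed limit or range.

### The arm

A 6-joint arm with a two-finger parallel gripper is mounted at the origin on the work surface. World frame = base frame: x ahead of the robot, y to its left, z up, the work surface at z = 0. Lengths are in m, angles in rad, forces in N, time in s.
With the tool pointing down it reaches from about 0.35 to 0.775 m from the base axis. Payload 5.5 kg.
Tool frame: the origin (TCP) lies midway between the tips of the shut fingers; the grasp point (between the pads) lies 19 mm behind it; z points along the fingers, x is the direction in which the jaws open and shut, and the axes are right-handed (so a half turn about z gives the same grasp; the last joint's range is limited). The gripper opens to 85 mm and grips with 20 to 120 N. Pads are 22 mm wide; open, the fingers measure 114 mm over their backs; the gripper's body (76 mm by 85 mm) begins 54 mm behind the grasp point. The pads swing forward as they close: fully open they stand 13 mm farther back than shut.
Start: joints at [-1.272, 0.313, 0.046, 1.304, 0, 1.431], TCP at [0.244, -0.521, 0.231] pointing down, gripper open.
Joint ranges: [-2.76, 2.76], [-0.86, 1.69], [-1.03, 1.26], [-2.2, 2.34], [-1.47, 1.5], [-3.14, 3.14]. Speed limits (rad/s): [2.57, 2.57, 3.14, 3.14, 3.14, 3.14].

### API

Orientations are given as a unit quaternion [w, x, y, z].
In Python, from workcell import env gives the robot as it stands.
- The arm moves only by the tool servo_tool, never from a script. Its argument "targets" is a list of rows, each an object with "xyz": the shift along the tool's x, y, z in m, a list of three; "twist": the turn, a rotation vector about the tool's x, y, z in rad, a list of three; "jaw": the opening, from 0 (shut) to 1 (fully open). A call has 1 to 12 rows; each row is the pose to reach, as a shift and turn from the pose commanded when the call began, along the tool's axes at that moment; what a row does not reach only later rows make up. A row lasts 1/12 s, in which the tool goes at most 41.7 mm and 7.16 degrees, less where a joint would pass 70% of its speed; a pose out of reach is approached as far as the arm can. A call with a gripper value outside its range is refused whole. The fingers move at their own pace and stop on an object; "squeeze" is the grip in N (left out, the last holds). Time passes only in rows, so rows that repeat a pose let the fingers close. It gives the time, the measured TCP pose, the force and the opening at its end, in the units of the state.
- env.get_state(): the state, without advancing time (a new reading comes with each control period).
- env.read_camera(name): name is "scene" or "top"; returns a dict with "color" (384x512x3 uint8, red, green, blue), "depth" (384x512 float32, m along the optical axis (not along the pixel's ray), 0 where there is no reading), "fx", "fy", "cx", "cy" (pixels), "eye" and "attitude" of the camera in the world. Camera axes: x right, y down, z forward; pixel columns grow to the right and rows downward; lengths in m; the calibration is good to about 2 mm. A picture is of the moment at which its call begins.
- env.hand_in(): hands the job in, once; it reports no verdict.
The state is a dict: "clock": time; "joint_pos": joint angles; "qvel": joint speeds; "tau": joint torques, N m; "tcp_pos": TCP position; "orientation": TCP orientation; "wrist_force": force on the tool from outside, world axes, zero at the start; "ft_torque": the same for the moment, N m; "finger_gap": finger opening in m.
Only numpy, scipy, OpenCV 4.12 (cv2) and the standard library are available. Lean on these libraries where they do the work, as an engineer would, in place of code of your own. Each camera call takes 0.05 s, during which the arm holds its last target. There are 200 camera calls.

## Working session

There is one attempt and no reset: what is moved stays moved. The work goes in short steps, Python scripts to look and compute and a tool call to move; the robot and the scene stay as the last step left them, time stands still between calls to the robot, and variables do not carry over. Pictures are saved under pics/ and viewed, about 8 in all and at most 12, crops included, and the job is handed in when it is done.

Besides the shell and the picture viewer there is one more tool, called after "Emit:" by a JSON object that holds its "name" and its "arguments". servo_tool: Moves the arm, as the interface text tells. Its arguments: {"type":"object","properties":{"targets":{"type":"array","items":{"type":"object","properties":{"xyz":{"type":"array","items":{"type":"number"}},"twist":{"type":"array","items":{"type":"number"}},"jaw":{"type":"number"}}}},"squeeze":{"type":"number"}},"required":["targets"]}

```bash
mkdir -p pics; cat > h.py <<'E'
import numpy as np, cv2
from workcell import env
from scipy.spatial.transform import Rotation as R
def rot(q): return R.from_quat([q[1],q[2],q[3],q[0]]).as_matrix()
def cam(n,save=None):
    c=env.read_camera(n)
    if save: cv2.imwrite('pics/'+save,c['color'][:,:,::-1])
    a=np.array(c['attitude']); c['R']=rot(a) if a.size==4 else a
    return c
def pts(c):
    v,u=np.mgrid[:384,:512]; d=c['depth']
    p=np.stack([(u-c['cx'])/c['fx']*d,(v-c['cy'])/c['fy']*d,d],-1)
    return p@c['R'].T+np.array(c['eye'])
def ray(c,uv,z):
    uv=np.atleast_2d(uv).astype(float)
    d=np.c_[(uv[:,0]-c['cx'])/c['fx'],(uv[:,1]-c['cy'])/c['fy'],np.ones(len(uv))]@c['R'].T
    e=np.array(c['eye']); return e+d*((z-e[2])/d[:,2])[:,None]
def proj(c,p):
    q=(np.atleast_2d(p)-np.array(c['eye']))@c['R']
    return np.c_[q[:,0]/q[:,2]*c['fx']+c['cx'],q[:,1]/q[:,2]*c['fy']+c['cy']]
E
python3 - <<'E'
from h import *
a=cam('top'); b=cam('scene')
cv2.imwrite('pics/a.png',cv2.resize(a['color'][:,:,::-1],(800,600)))
cv2.imwrite('pics/b.png',cv2.resize(b['color'][:,:,::-1],(800,600)))
for c in (a,b): print(c['eye'],c['attitude'],c['fx'],c['cx'],c['cy'])
print(env.get_state())
E
```

```text
[ 0.29701625 -0.03607533  1.59354076] [-0.04379475  0.70766232 -0.70321917  0.05271491] 452.01328899746727 262.5762273838469 188.94514306586623
[ 0.92619514 -0.52768425  1.0496679 ] [-0.28373606  0.89416615  0.32868785 -0.10920187] 374.7955879439347 255.76053924857945 189.84768616775415
{'clock': 0.1, 'joint_pos': array([-1.27156583e+00,  3.13909995e-01,  4.51077235e-02,  1.30357972e+00,
        8.96150744e-06,  1.43120323e+00]), 'qvel': array([ 0.00136264, -0.00215672,  0.00279048, -0.00065401,  0.00045286,
       -0.00053838]), 'tau': array([ 2.38686589e-03, -4.81724203e+01,  2.99244225e+01,  1.28125318e-02,
       -9.03288401e-05, -1.26846885e-05]), 'tcp_pos': array([ 0.24416986, -0.52009822,  0.23051292]), 'orientation': array([-5.17543917e-04,  8.44059806e-01, -5.36248464e-01, -6.00627993e-04]), 'wrist_force': array([-0.24994198,  0.57742403,  0.41229327]), 'ft_torque': array([ 0.01859447, -0.02336612,  0.03466813]), 'finger_gap': 0.08559357147147088}
```

View pics/a.png

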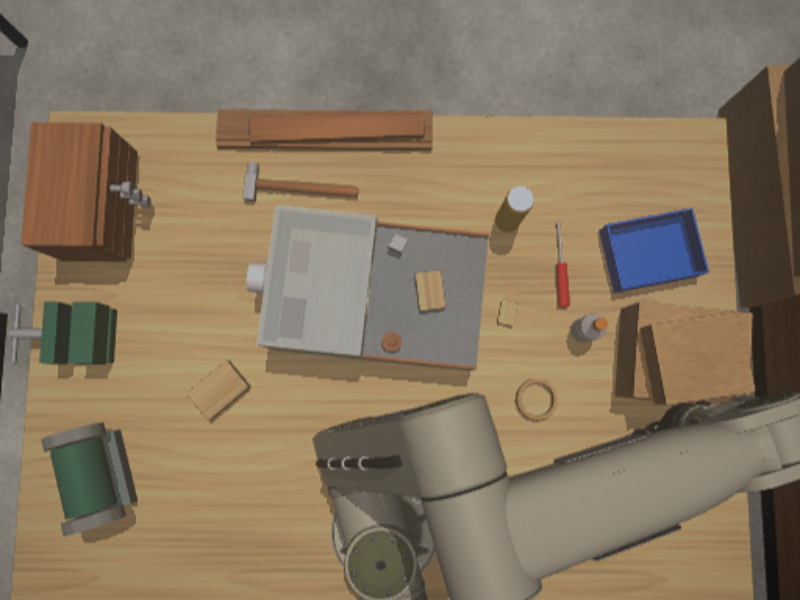

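View pics/b.png

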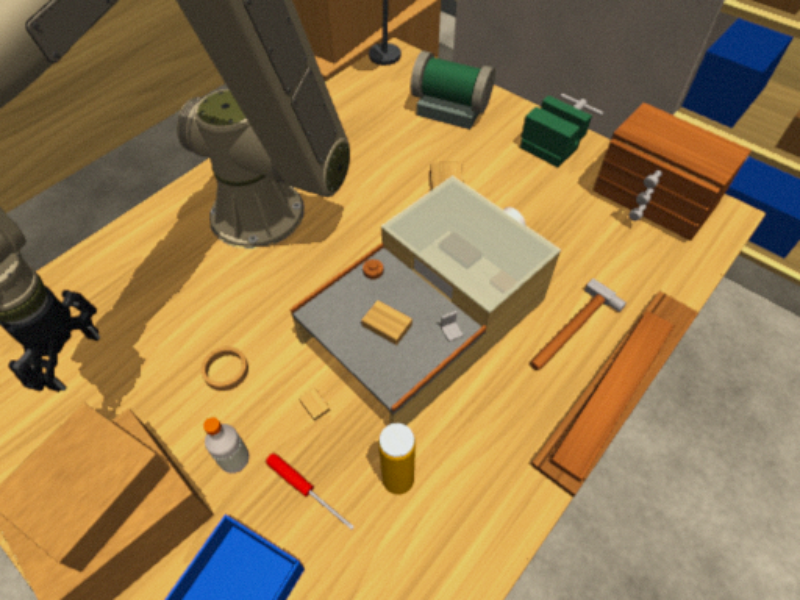

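The top view (800-scale) has three plain blocks. One is on the shelf at (430,291), a small one is on the bench at (508,313), and a large one is on the bench at (218,390). The one on the shelf looks like the middle size. The wheel is at (391,342), the bracket at (398,244), and the mouth is to the image left at x≈370. Next I'll measure and check with a crop.

```bash
python3 - <<'E'
from h import *
a=cam('top'); P=pts(a); s=.64
print('img right/down in world', a['R'][:,0],a['R'][:,1])
im=a['color']; hsv=cv2.cvtColor(im,cv2.COLOR_RGB2HSV)
# shelf
m=((np.abs(P[...,2]-.110)<.008)&(hsv[...,1]<60)).astype(np.uint8)
n,l,st,ce=cv2.connectedComponentsWithStats(m); i=1+np.argmax(st[1:,4]); print('shelf',st[i])
sh=(l==i).astype(np.uint8)
c=max(cv2.findContours(sh,0,1)[0],key=cv2.contourArea)
w=ray(a,c[:,0,:],.110)[:,:2].astype(np.float32)
r=cv2.minAreaRect(w); print('shelf rect',r,cv2.boxPoints(r).round(4).tolist())
# blocks
wood=((hsv[...,1]>60)&(P[...,2]>.122)&(P[...,2]<.145)).astype(np.uint8)
for nm,seed,z in(('mid',(430,291),.134),):
    n,l,st,ce=cv2.connectedComponentsWithStats(wood); k=l[int(seed[1]*s),int(seed[0]*s)]
    print(k,st[k])
    c=max(cv2.findContours((l==k).astype(np.uint8),0,1)[0],key=cv2.contourArea)
    w=ray(a,c[:,0,:],z)[:,:2].astype(np.float32); r=cv2.minAreaRect(w); print(nm,r,cv2.boxPoints(r).round(4).tolist())
for nm,seed in(('small',(508,313)),('large',(218,390)),('bracket',(398,244)),('wheel',(391,342)),('lid',(330,280))):
    u,v=int(seed[0]*s),int(seed[1]*s); print(nm,P[v,u].round(3))
# rims red lines
for q in [(376,222),(488,235),(363,357),(475,368)]:
    print(q, ray(a,np.array(q)*s,.122).round(4))
cr=cv2.resize(im[120:250,150:340,::-1],None,fx=4,fy=4,interpolation=2); cv2.imwrite('pics/c.png',cr)
E
```

```text
img right/down in world [ 0.00540789 -0.99990069  0.0130141 ] [-0.99066614 -0.00712965 -0.13612406]
shelf [ 232  144   80   90 5275]
shelf rect ((0.5039626359939575, -0.08583158254623413), (0.24079692363739014, 0.2762259244918823), 84.29005432128906) [[0.3546000123023987, -0.19189999997615814], [0.6294000148773193, -0.21940000355243683], [0.6534000039100647, 0.02019999921321869], [0.3785000145435333, 0.04769999906420708]]
26 [266 173  19  26 405]
mid ((0.5099860429763794, -0.09437090158462524), (0.07935848087072372, 0.05481749027967453), 7.013155460357666) [[0.4672999978065491, -0.07199999690055847], [0.4740000069141388, -0.12639999389648438], [0.5526999831199646, -0.11670000106096268], [0.5460000038146973, -0.062300000339746475]]
small [ 0.476 -0.275  0.017]
large [0.302 0.364 0.037]
bracket [ 0.611 -0.025  0.116]
wheel [ 0.403 -0.014  0.134]
lid [0.523 0.11  0.174]
(376, 222) [[0.6564 0.0198 0.122 ]]
(488, 235) [[ 0.6301 -0.2191  0.122 ]]
(363, 357) [[0.3692 0.0433 0.122 ]]
(475, 368) [[ 0.3478 -0.1894  0.122 ]]
```

View pics/c.png

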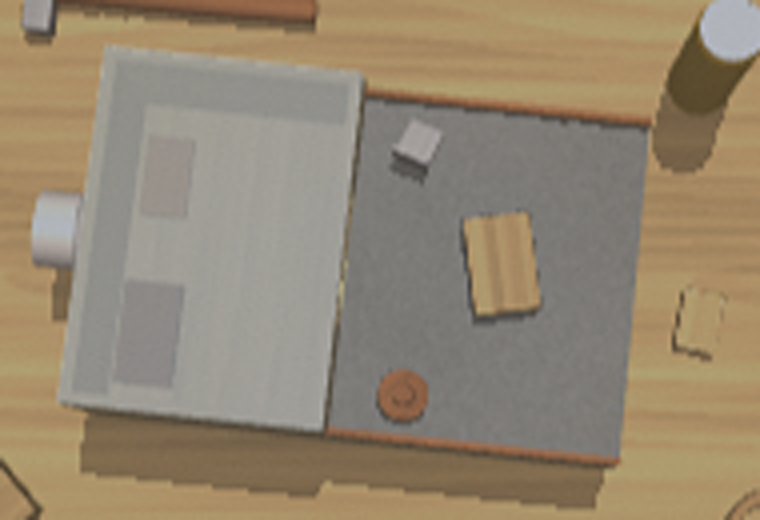

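The crop shows the chosen block at crop pixels (501,264), 79 × 55 mm as described; the small bench block at (700,322) is clearly smaller. It lies with its long side across the shelf, about 13° off square. It is roughly centred and still fits the 110 mm mouth. I'll push it with two half-open fingertips, tool tilted about 37° so they can go in under the mouth's top edge.

```bash
cat >> h.py <<'E'
L=np.array([.516,.034,0.]); ex=np.array([.0995,.995,0]); ey=np.array([-.995,.0995,0])
C=np.c_[ex,ey,[0,0,1]]
def w2c(p): return (np.asarray(p)-L)@C
def c2w(p): return L+C@np.asarray(p)
def want(th,sx):
    z=ex*np.sin(th)+np.array([0,0,-np.cos(th)]); x=sx*ey; return np.c_[x,np.cross(z,x),z]
def move(pc,th,sx,s=None):
    s=s or env.get_state(); T=rot(s['orientation']); W=want(th,sx)
    print('shift',(T.T@(c2w(pc)-s['tcp_pos'])).round(4),'twist',R.from_matrix(T.T@W).as_rotvec().round(3))
E
python3 - <<'E'
from h import *
s=env.get_state(); print(rot(s['orientation']).round(3), w2c(s['tcp_pos']))
a=cam('top');P=pts(a)
for n,u,v in(('glue',598,324),('spray',519,198)): print(n,P[int(v*.64),int(u*.64)].round(3), w2c(P[int(v*.64),int(u*.64)]).round(3))
for sx in(1,-1): move([-.22,-.007,.26],.65,sx)
E
```

```text
[[ 0.425 -0.905 -0.   ]
 [-0.905 -0.425  0.001]
 [-0.001 -0.    -1.   ]] [-0.57843733  0.21532411  0.23061773]
glue [ 0.438 -0.434  0.166] [-0.473  0.031  0.166]
spray [ 0.696 -0.275  0.187] [-0.29  -0.21   0.187]
shift [-0.1938 -0.3747 -0.029 ] twist [-0.385 -0.68   2.022]
shift [-0.1938 -0.3747 -0.029 ] twist [ 0.59  -0.334 -0.995]
```

Emit:
{"name": "servo_tool", "arguments": {"targets": [{"xyz": [0, 0, -0.04], "twist": [0, 0, 0], "jaw": 0.45}, {"xyz": [0, 0, -0.08], "twist": [0, 0, 0], "jaw": 0.45}, {"xyz": [0, 0, -0.12], "twist": [0, 0, 0], "jaw": 0.45}, {"xyz": [-0.02, -0.04, -0.12], "twist": [0.06, -0.03, -0.1], "jaw": 0.45}, {"xyz": [-0.04, -0.07, -0.12], "twist": [0.12, -0.07, -0.2], "jaw": 0.45}, {"xyz": [-0.05, -0.1, -0.12], "twist": [0.18, -0.1, -0.3], "jaw": 0.45}, {"xyz": [-0.07, -0.14, -0.12], "twist": [0.24, -0.13, -0.4], "jaw": 0.45}, {"xyz": [-0.09, -0.17, -0.12], "twist": [0.3, -0.17, -0.5], "jaw": 0.45}, {"xyz": [-0.11, -0.21, -0.12], "twist": [0.35, -0.2, -0.6], "jaw": 0.45}, {"xyz": [-0.12, -0.24, -0.12], "twist": [0.41, -0.23, -0.7], "jaw": 0.45}, {"xyz": [-0.14, -0.28, -0.12], "twist": [0.47, -0.27, -0.8], "jaw": 0.45}, {"xyz": [-0.16, -0.31, -0.12], "twist": [0.53, -0.3, -0.9], "jaw": 0.45}]}}

```text
clock: 1.2
tcp_pos: [0.4582, -0.2431, 0.351]
orientation: [-0.291, 0.952, -0.095, 0.015]
wrist_force: [0.4, -1.2, -0.2]
finger_gap: 0.0386
```

```bash
python3 - <<'E'
from h import *
s=env.get_state(); print(s['clock'],s['joint_pos'].round(2),w2c(s['tcp_pos']).round(4),s['finger_gap'])
move([-.21,-.007,.20],.65,-1,s)
E
```

```text
1.2 [-0.89  0.47  0.42  1.94  0.42  0.79] [-0.2814  0.0299  0.351 ] 0.03856718773775858
shift [0.0342 0.0216 0.1662] twist [ 0.058 -0.032 -0.091]
```

Emit:
{"name": "servo_tool", "arguments": {"targets": [{"xyz": [0.017, 0.01, 0.035], "twist": [0.03, -0.016, -0.045], "jaw": 0.45}, {"xyz": [0.034, 0.022, 0.07], "twist": [0.058, -0.032, -0.09], "jaw": 0.45}, {"xyz": [0.034, 0.022, 0.105], "twist": [0.058, -0.032, -0.09], "jaw": 0.45}, {"xyz": [0.034, 0.022, 0.14], "twist": [0.058, -0.032, -0.09], "jaw": 0.45}, {"xyz": [0.034, 0.022, 0.166], "twist": [0.058, -0.032, -0.09], "jaw": 0.45}, {"xyz": [0.034, 0.022, 0.166], "twist": [0.058, -0.032, -0.09], "jaw": 0.45}, {"xyz": [0.034, 0.022, 0.166], "twist": [0.058, -0.032, -0.09], "jaw": 0.45}]}}

```text
clock: 1.78
tcp_pos: [0.4998, -0.1764, 0.1994]
orientation: [-0.318, 0.947, -0.049, 0.014]
wrist_force: [0.4, -0.2, 1.2]
finger_gap: 0.0384
```

```bash
python3 - <<'E'
from h import *
s=env.get_state(); print(s['clock'],s['joint_pos'].round(2),w2c(s['tcp_pos']).round(4),s['finger_gap'])
move([-.205,-.007,.121],.65,-1,s)
b=cam('scene'); a=cam('top')
cv2.imwrite('pics/d.png',np.hstack([cv2.resize(b['color'][130:290,120:380,::-1],(520,320)),cv2.resize(a['color'][120:250,150:340,::-1],(468,320))])[:, :]) if 0 else cv2.imwrite('pics/d.png',cv2.resize(b['color'][100:300,120:380,::-1],(780,600),interpolation=2))
E
```

```text
1.7833 [-0.77  0.52  0.1   1.59  0.49  0.79] [-0.2109 -0.0048  0.1994] 0.0384298046790772
shift [0.0025 0.0426 0.0661] twist [ 0.001  0.002 -0.005]
```

View pics/d.png

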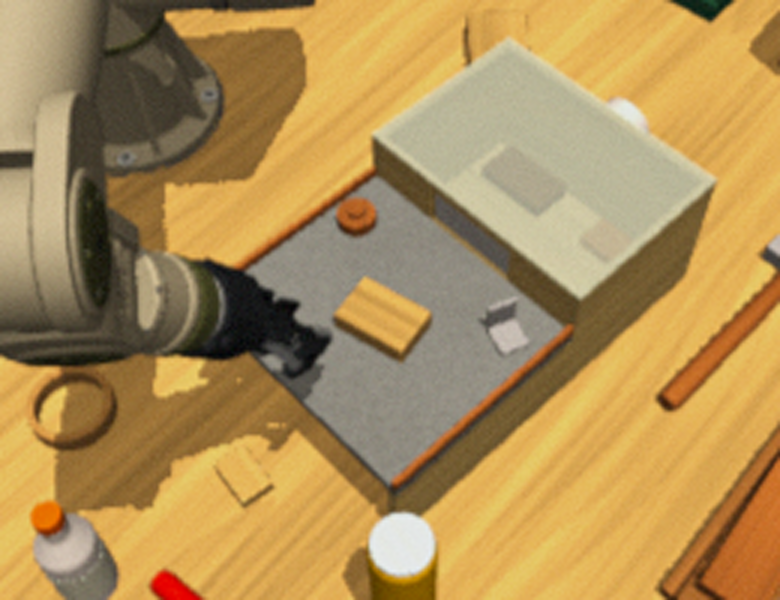

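The block is at crop (382,317), with the gripper behind it over the shelf's outer end. The mouth with the shut flap is at (470,232), and the wheel and bracket are clear on either side. Now descending to fingertip height.

Emit:
{"name": "servo_tool", "arguments": {"targets": [{"xyz": [0.002, 0.014, 0.022], "twist": [0, 0, -0.005], "jaw": 0.45}, {"xyz": [0.002, 0.028, 0.044], "twist": [0, 0, -0.005], "jaw": 0.45}, {"xyz": [0.002, 0.036, 0.056], "twist": [0, 0, -0.005], "jaw": 0.45}, {"xyz": [0.002, 0.042, 0.066], "twist": [0, 0, -0.005], "jaw": 0.45}, {"xyz": [0.002, 0.042, 0.066], "twist": [0, 0, -0.005], "jaw": 0.45}, {"xyz": [0.002, 0.042, 0.066], "twist": [0, 0, -0.005], "jaw": 0.45}]}}

```text
clock: 2.38
tcp_pos: [0.5033, -0.1729, 0.1231]
orientation: [-0.317, 0.947, -0.048, 0.017]
wrist_force: [0.4, -0.1, 0.7]
finger_gap: 0.0385
```

```bash
python3 - <<'E'
from h import *
s=env.get_state(); print(s['clock'],s['joint_pos'].round(2),w2c(s['tcp_pos']).round(4),s['wrist_force'])
move([-.11,-.004,.121],.65,-1,s)
a=cam('top'); P=pts(a)
cv2.imwrite('pics/e.png',cv2.resize(a['color'][120:250,150:340,::-1],(760,520),interpolation=2))
E
```

```text
2.3833 [-0.76  0.57 -0.01  1.42  0.5   0.8 ] [-0.2071 -0.008   0.1231] [ 0.38823251 -0.08787686  0.7110217 ]
shift [-0.0041 -0.0763  0.0601] twist [ 0.004 -0.002  0.   ]
```

Emit:
{"name": "servo_tool", "arguments": {"targets": [{"xyz": [0, -0.008, 0.007], "twist": [0, 0, 0]}, {"xyz": [0, -0.015, 0.012], "twist": [0, 0, 0]}, {"xyz": [0, -0.021, 0.017], "twist": [0, 0, 0]}, {"xyz": [0, -0.027, 0.022], "twist": [0, 0, 0]}, {"xyz": [0, -0.033, 0.026], "twist": [0, 0, 0]}, {"xyz": [0, -0.039, 0.031], "twist": [0, 0, 0]}, {"xyz": [0, -0.045, 0.035], "twist": [0, 0, 0]}, {"xyz": [0, -0.051, 0.04], "twist": [0, 0, 0]}, {"xyz": [0, -0.057, 0.045], "twist": [0, 0, 0]}, {"xyz": [0, -0.063, 0.05], "twist": [0, 0, 0]}, {"xyz": [0, -0.069, 0.055], "twist": [0, 0, 0]}, {"xyz": [0, -0.073, 0.058], "twist": [0, 0, 0]}]}}

```text
schema error: expected keys xyz, twist, jaw
```

```bash
python3 - <<'E'
from h import *
s=env.get_state(); print(s['clock'],s['joint_pos'].round(2),w2c(s['tcp_pos']).round(4),s['wrist_force'])
a=cam('top'); P=pts(a); hsv=cv2.cvtColor(a['color'],cv2.COLOR_RGB2HSV); Q=w2c(P)
m=((hsv[...,1]>60)&(P[...,2]>.122)&(P[...,2]<.145)&(abs(Q[...,1])<.08)&(Q[...,0]<-.005)&(Q[...,0]>-.2)).astype(np.uint8)
n,l,st,ce=cv2.connectedComponentsWithStats(m); k=1+np.argmax(st[1:,4])
c=max(cv2.findContours((l==k).astype(np.uint8),0,1)[0],key=cv2.contourArea)
w=w2c(ray(a,c[:,0,:],.134))[:,:2].astype(np.float32); print(cv2.minAreaRect(w),w.min(0),w.max(0))
move([-.05,s['tcp_pos'][0]*0-.004,.121],.65,-1,s)
cv2.imwrite('pics/e.png',cv2.resize(a['color'][120:250,150:340,::-1],(760,520),interpolation=2))
E
```

```text
2.4333 [-0.76  0.57 -0.01  1.42  0.5   0.8 ] [-0.2072 -0.0082  0.1235] [-0.87146202  0.56172622  0.43371412]
((-0.12867935001850128, -0.006568357348442078), (0.05500292405486107, 0.0796840488910675), 13.366169929504395) [-0.16113096 -0.04943654] [-0.09568003  0.03574353]
shift [-0.0044 -0.1241  0.0965] twist [ 0.005 -0.003  0.001]
```

View pics/e.png

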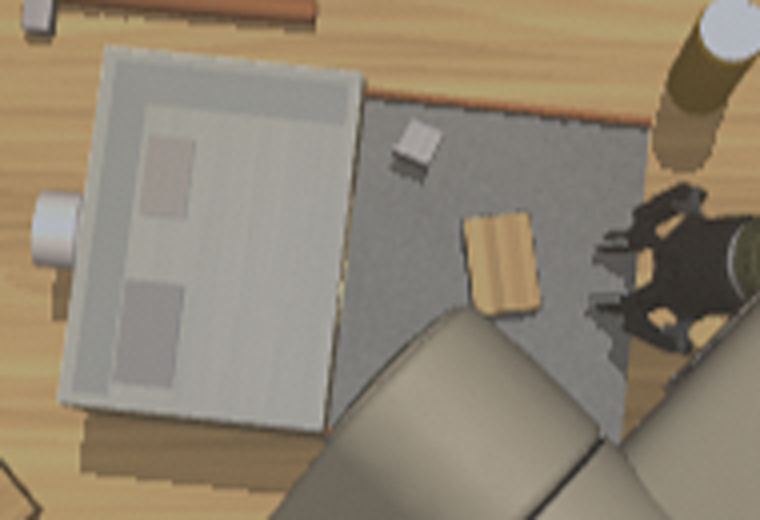

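The move was refused because a row had no jaw value, so nothing moved. The picture shows the two fingertips at (610,245) and (600,310), spanning the block's rear face at (530,265). Resending with jaw values.

Emit:
{"name": "servo_tool", "arguments": {"targets": [{"xyz": [0, -0.008, 0.007], "twist": [0, 0, 0], "jaw": 0.45}, {"xyz": [0, -0.015, 0.012], "twist": [0, 0, 0], "jaw": 0.45}, {"xyz": [0, -0.021, 0.017], "twist": [0, 0, 0], "jaw": 0.45}, {"xyz": [0, -0.027, 0.022], "twist": [0, 0, 0], "jaw": 0.45}, {"xyz": [0, -0.033, 0.026], "twist": [0, 0, 0], "jaw": 0.45}, {"xyz": [0, -0.039, 0.031], "twist": [0, 0, 0], "jaw": 0.45}, {"xyz": [0, -0.045, 0.035], "twist": [0, 0, 0], "jaw": 0.45}, {"xyz": [0, -0.051, 0.04], "twist": [0, 0, 0], "jaw": 0.45}, {"xyz": [0, -0.057, 0.045], "twist": [0, 0, 0], "jaw": 0.45}, {"xyz": [0, -0.063, 0.05], "twist": [0, 0, 0], "jaw": 0.45}, {"xyz": [0, -0.069, 0.055], "twist": [0, 0, 0], "jaw": 0.45}, {"xyz": [0, -0.073, 0.058], "twist": [0, 0, 0], "jaw": 0.45}]}}

```text
clock: 3.48
tcp_pos: [0.5121, -0.0777, 0.1197]
orientation: [-0.317, 0.947, -0.047, 0.016]
wrist_force: [1.3, -0.2, -0.1]
finger_gap: 0.0382
```

```bash
cat > m.py <<'E'
from h import *
import sys
s=env.get_state(); print(s['clock'],s['joint_pos'].round(2),w2c(s['tcp_pos']).round(4),s['wrist_force'])
a=cam('top'); P=pts(a); hsv=cv2.cvtColor(a['color'],cv2.COLOR_RGB2HSV); Q=w2c(P)
m=((hsv[...,1]>60)&(P[...,2]>.122)&(P[...,2]<.145)&(abs(Q[...,1])<.08)&(Q[...,0]<-.005)&(Q[...,0]>-.2)).astype(np.uint8)
n,l,st,ce=cv2.connectedComponentsWithStats(m); k=1+np.argmax(st[1:,4])
c=max(cv2.findContours((l==k).astype(np.uint8),0,1)[0],key=cv2.contourArea)
w=w2c(ray(a,c[:,0,:],.134))[:,:2].astype(np.float32); print(cv2.minAreaRect(w),w.min(0),w.max(0))
cv2.imwrite('pics/'+sys.argv[1],cv2.resize(a['color'][120:250,150:340,::-1],(760,520),interpolation=2))
E
python3 m.py f.png
```

```text
3.4833 [-0.62  0.48 -0.16  1.29  0.55  0.94] [-0.1116 -0.0073  0.1197] [ 1.29582263 -0.23914316 -0.06961884]
((-0.08025047183036804, -0.012276671826839447), (0.05406814068555832, 0.07895013689994812), 0.7776784300804138) [-0.10764768 -0.05183696] [-0.05333901  0.02721173]
```

View pics/f.png

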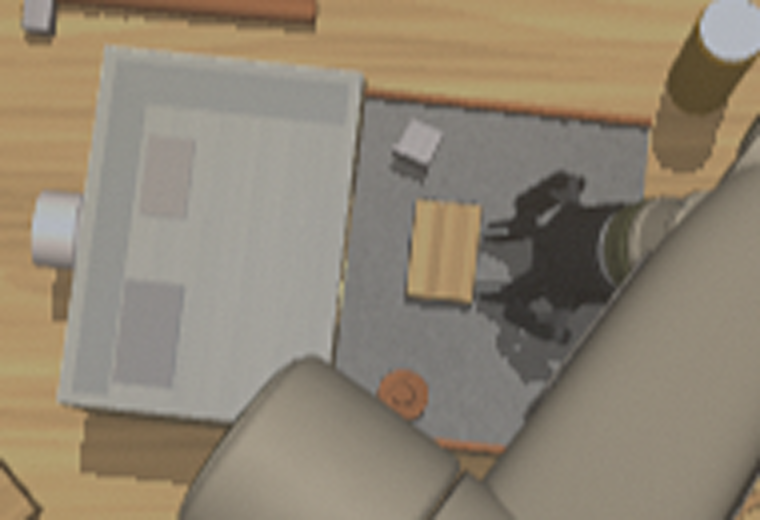

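The block is squared at (445,250), 1° off, but centred at y ≈ -12 mm, which leaves only about 3 mm on one side. I'll push diagonally at about 17° so friction carries it 12 mm in +y, which is tool -x.

Emit:
{"name": "servo_tool", "arguments": {"targets": [{"xyz": [0, -0.003, 0.002], "twist": [0, 0, 0], "jaw": 0.45}, {"xyz": [-0.001, -0.006, 0.004], "twist": [0, 0, 0], "jaw": 0.45}, {"xyz": [-0.002, -0.009, 0.006], "twist": [0, 0, 0], "jaw": 0.45}, {"xyz": [-0.003, -0.012, 0.008], "twist": [0, 0, 0], "jaw": 0.45}, {"xyz": [-0.004, -0.015, 0.01], "twist": [0, 0, 0], "jaw": 0.45}, {"xyz": [-0.005, -0.018, 0.013], "twist": [0, 0, 0], "jaw": 0.45}, {"xyz": [-0.007, -0.021, 0.015], "twist": [0, 0, 0], "jaw": 0.45}, {"xyz": [-0.008, -0.024, 0.017], "twist": [0, 0, 0], "jaw": 0.45}, {"xyz": [-0.01, -0.027, 0.02], "twist": [0, 0, 0], "jaw": 0.45}, {"xyz": [-0.011, -0.029, 0.021], "twist": [0, 0, 0], "jaw": 0.45}, {"xyz": [-0.012, -0.031, 0.022], "twist": [0, 0, 0], "jaw": 0.45}]}}

```text
clock: 4.45
tcp_pos: [0.5038, -0.0394, 0.1209]
orientation: [-0.317, 0.947, -0.047, 0.016]
wrist_force: [1.1, -0.3, -0.6]
finger_gap: 0.0388
```

```bash
python3 m.py g.png
```

```text
4.45 [-0.57  0.43 -0.24  1.23  0.57  1.  ] [-0.0742  0.0048  0.1209] [ 1.07302378 -0.27766612 -0.62834275]
((-0.042849257588386536, -0.000913526862859726), (0.07972966879606247, 0.05412353575229645), 89.84313201904297) [-0.06999477 -0.04080611] [-0.01582771  0.03892106]
```

View pics/g.png

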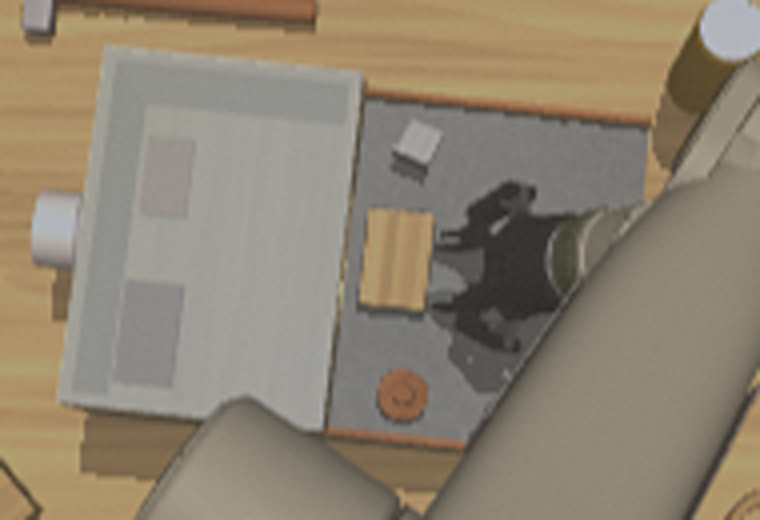

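Centred within 1 mm and square, with the block at (397,260) and its front 16 mm before the lip. Pushing straight in through the flap.

Emit:
{"name": "servo_tool", "arguments": {"targets": [{"xyz": [0, -0.004, 0.003], "twist": [0, 0, 0], "jaw": 0.45}, {"xyz": [0, -0.008, 0.006], "twist": [0, 0, 0], "jaw": 0.45}, {"xyz": [0, -0.012, 0.009], "twist": [0, 0, 0], "jaw": 0.45}, {"xyz": [0, -0.016, 0.012], "twist": [0, 0, 0], "jaw": 0.45}, {"xyz": [0, -0.02, 0.015], "twist": [0, 0, 0], "jaw": 0.45}, {"xyz": [0, -0.024, 0.018], "twist": [0, 0, 0], "jaw": 0.45}, {"xyz": [0, -0.028, 0.021], "twist": [0, 0, 0], "jaw": 0.45}, {"xyz": [0, -0.032, 0.024], "twist": [0, 0, 0], "jaw": 0.45}, {"xyz": [0, -0.036, 0.027], "twist": [0, 0, 0], "jaw": 0.45}, {"xyz": [0, -0.039, 0.03], "twist": [0, 0, 0], "jaw": 0.45}, {"xyz": [0, -0.039, 0.03], "twist": [0, 0, 0], "jaw": 0.45}]}}

```text
clock: 5.42
tcp_pos: [0.5086, 0.0102, 0.1204]
orientation: [-0.318, 0.947, -0.047, 0.016]
wrist_force: [0.0, -1.3, -0.4]
finger_gap: 0.0386
```

```bash
python3 - <<'E'
from h import *
s=env.get_state(); print(s['clock'],s['joint_pos'].round(2),w2c(s['tcp_pos']).round(4),s['wrist_force'])
b=cam('scene');cv2.imwrite('pics/i.png',cv2.resize(b['color'][100:240,180:380,::-1],(800,560),interpolation=2))
E
```

```text
5.4167 [-0.49  0.4  -0.29  1.16  0.59  1.1 ] [-0.0244  0.005   0.1204] [ 0.01982968 -1.34131216 -0.36059144]
```

View pics/i.png

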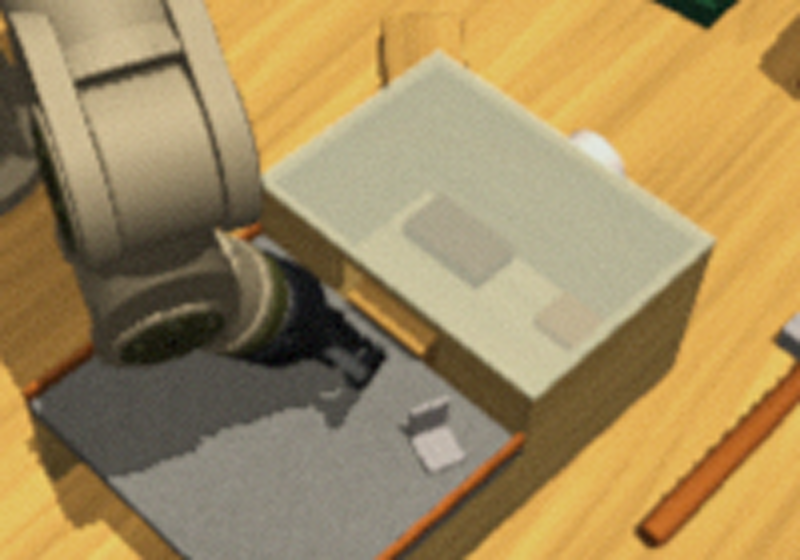

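The block (390,325) is in the mouth and the flap is lifted, with no jam (about 1 N). The wheel is hidden by the gripper and the bracket is undisturbed. Pushing the last 32 mm.

Emit:
{"name": "servo_tool", "arguments": {"targets": [{"xyz": [0, -0.004, 0.003], "twist": [0, 0, 0], "jaw": 0.45}, {"xyz": [0, -0.008, 0.006], "twist": [0, 0, 0], "jaw": 0.45}, {"xyz": [0, -0.012, 0.009], "twist": [0, 0, 0], "jaw": 0.45}, {"xyz": [0, -0.016, 0.012], "twist": [0, 0, 0], "jaw": 0.45}, {"xyz": [0, -0.02, 0.015], "twist": [0, 0, 0], "jaw": 0.45}, {"xyz": [0, -0.023, 0.017], "twist": [0, 0, 0], "jaw": 0.45}, {"xyz": [0, -0.026, 0.019], "twist": [0, 0, 0], "jaw": 0.45}, {"xyz": [0, -0.026, 0.019], "twist": [0, 0, 0], "jaw": 0.45}, {"xyz": [0, -0.026, 0.019], "twist": [0, 0, 0], "jaw": 0.45}]}}

```text
clock: 6.22
tcp_pos: [0.5121, 0.0415, 0.1209]
orientation: [-0.317, 0.947, -0.047, 0.016]
wrist_force: [0.0, -0.4, 0.3]
finger_gap: 0.0385
```

```bash
python3 - <<'E'
from h import *
s=env.get_state(); print(s['clock'],s['joint_pos'].round(2),w2c(s['tcp_pos']).round(4),s['wrist_force'])
b=cam('scene');a=cam('top')
cv2.imwrite('pics/j.png',np.vstack([cv2.resize(b['color'][110:230,220:380,::-1],(400,300),interpolation=2),cv2.resize(a['color'][125:230,155:295,::-1],(400,300),interpolation=2)]))
E
```

```text
6.2167 [-0.43  0.37 -0.32  1.12  0.61  1.16] [0.007  0.0046 0.1209] [ 0.04103126 -0.42900439  0.32869433]
```

View pics/j.png

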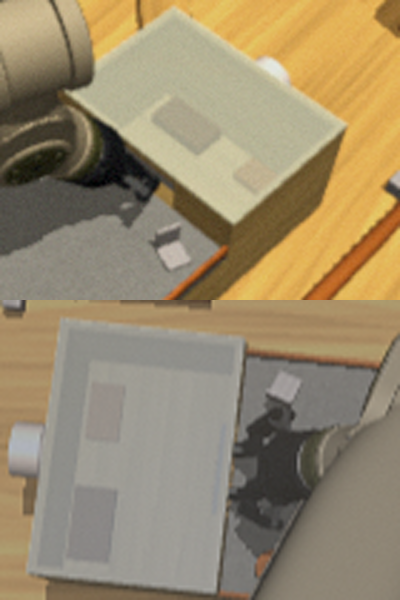

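The fingertips are in the mouth and the force is near zero, which fits the block having dropped. Drawing straight back.

Emit:
{"name": "servo_tool", "arguments": {"targets": [{"xyz": [0, 0.008, -0.006], "twist": [0, 0, 0], "jaw": 0.45}, {"xyz": [0, 0.016, -0.012], "twist": [0, 0, 0], "jaw": 0.45}, {"xyz": [0, 0.024, -0.018], "twist": [0, 0, 0], "jaw": 0.45}, {"xyz": [0, 0.032, -0.024], "twist": [0, 0, 0], "jaw": 0.45}, {"xyz": [0, 0.048, -0.036], "twist": [0, 0, 0], "jaw": 0.45}, {"xyz": [0, 0.064, -0.048], "twist": [0, 0, 0], "jaw": 0.45}, {"xyz": [0, 0.08, -0.06], "twist": [0, 0, 0], "jaw": 0.45}, {"xyz": [0, 0.096, -0.074], "twist": [0, 0, 0], "jaw": 0.45}, {"xyz": [0, 0.112, -0.086], "twist": [0, 0, 0], "jaw": 0.45}, {"xyz": [0, 0.128, -0.1], "twist": [0, 0, 0], "jaw": 0.45}, {"xyz": [0, 0.128, -0.12], "twist": [0, 0, 0], "jaw": 0.45}, {"xyz": [0, 0.128, -0.15], "twist": [0, 0, 0], "jaw": 0.45}]}}

```text
clock: 7.32
tcp_pos: [0.4914, -0.1513, 0.1621]
orientation: [-0.319, 0.946, -0.048, 0.015]
wrist_force: [0.3, -0.6, -0.6]
finger_gap: 0.0387
```

Emit:
{"name": "servo_tool", "arguments": {"targets": [{"xyz": [0, 0, -0.03], "twist": [0, 0, 0], "jaw": 0.45}, {"xyz": [0, 0, -0.06], "twist": [0, 0, 0], "jaw": 0.45}, {"xyz": [0, 0, -0.06], "twist": [0, 0, 0], "jaw": 0.45}, {"xyz": [0, 0, -0.06], "twist": [0, 0, 0], "jaw": 0.45}, {"xyz": [0, 0, -0.06], "twist": [0, 0, 0], "jaw": 0.45}, {"xyz": [0, 0, -0.06], "twist": [0, 0, 0], "jaw": 0.45}, {"xyz": [0, 0, -0.06], "twist": [0, 0, 0], "jaw": 0.45}, {"xyz": [0, 0, -0.06], "twist": [0, 0, 0], "jaw": 0.45}]}}

```text
clock: 7.98
tcp_pos: [0.4889, -0.1854, 0.2107]
orientation: [-0.318, 0.947, -0.047, 0.015]
wrist_force: [0.1, 0.1, -0.4]
finger_gap: 0.0384
```

```bash
python3 - <<'E'
from h import *
s=env.get_state(); print(s['clock'],w2c(s['tcp_pos']).round(4),s['wrist_force'])
b=cam('scene');a=cam('top');P=pts(a)
for n,u,v in(('bracket',398,244),('wheel',391,342)): print(n,P[int(v*.64),int(u*.64)].round(3))
o=lambda p:cv2.resize(p,(800,300),interpolation=2)
cv2.imwrite('pics/k.png',np.vstack([cv2.resize(b['color'][110:230,190:390,::-1],(500,300),interpolation=2),cv2.resize(a['color'][125:245,150:350,::-1],(500,300),interpolation=2)]))
# flap face: project shut-flap corners and print chute x of scene depth there
Q=w2c(pts(b))
for y in(-.04,-.02,0,.02,.04):
  for z in(.12,.135,.15):
    u,v=proj(b,c2w([.004,y,z]))[0]; q=Q[int(round(v)),int(round(u))]; print(y,z,q.round(3),b['color'][int(round(v)),int(round(u))])
E
```

```text
7.9833 [-0.221   0.0051  0.2107] [ 0.06229351  0.09679177 -0.39268903]
bracket [ 0.611 -0.025  0.116]
wheel [ 0.359 -0.023  0.74 ]
-0.04 0.12 [ 0.005 -0.04   0.118] [88 84 74]
-0.04 0.135 [ 0.004 -0.04   0.135] [82 79 76]
-0.04 0.15 [ 0.005 -0.037  0.146] [91 83 76]
-0.02 0.12 [ 0.005 -0.018  0.118] [91 85 75]
-0.02 0.135 [ 0.005 -0.018  0.133] [80 78 77]
-0.02 0.15 [ 0.007 -0.019  0.148] [91 79 60]
0 0.12 [0.003 0.001 0.121] [88 82 71]
0 0.135 [ 0.005 -0.001  0.137] [86 78 75]
0 0.15 [0.006 0.001 0.15 ] [92 80 64]
0.02 0.12 [0.005 0.02  0.117] [96 87 76]
0.02 0.135 [0.004 0.02  0.133] [90 83 80]
0.02 0.15 [0.003 0.02  0.149] [90 85 77]
0.04 0.12 [0.002 0.04  0.121] [97 86 74]
0.04 0.135 [0.004 0.042 0.133] [86 79 74]
0.04 0.15 [0.003 0.038 0.153] [90 79 64]
```

View pics/k.png

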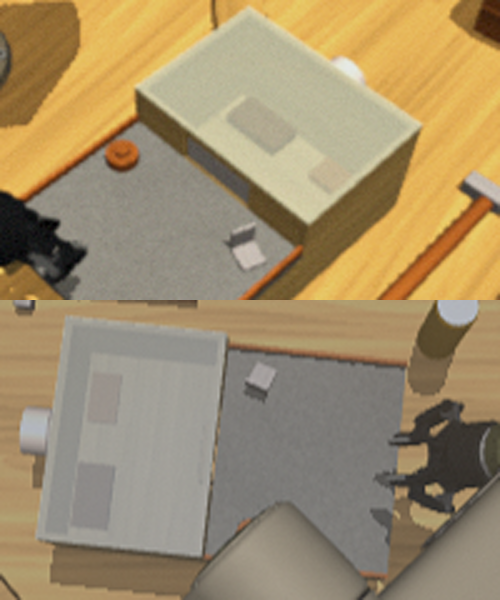

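The flap's depth points all lie at x = 3–7 mm, so it is shut. The shelf is empty apart from the wheel (122,155) and the bracket, neither of which has moved. Next I'll check numerically for the block inside the box, comparing the top view before and after.

```bash
python3 - <<'E'
from h import *
a=cam('top'); old=cv2.resize(cv2.imread('pics/a.png'),(512,384),interpolation=cv2.INTER_AREA)
o=cv2.resize(cv2.resize(a['color'][:,:,::-1],(800,600)),(512,384),interpolation=cv2.INTER_AREA)
d=cv2.blur(np.abs(o.astype(float)-old).max(2),(3,3)); q=w2c(ray(a,np.array([[u,v] for v in range(384) for u in range(512)]),.03)).reshape(384,512,3)
m=(q[...,0]>.0)&(q[...,0]<.2)&(abs(q[...,1])<.13)
print('max diff in box',d[m].max(),'median',np.median(d[m])); k=m&(d>8); print(k.sum(), q[k][:,:2].min(0) if k.any() else '', q[k][:,:2].max(0) if k.any() else '')
x0=130; A=np.hstack([old[125:235,160:245],o[125:235,160:245]]).astype(float)
A=np.clip((A-130)*3,0,255).astype(np.uint8) if A.mean()>140 else np.clip((A-A.mean())*4+128,0,255).astype(np.uint8)
cv2.imwrite('pics/l.png',cv2.resize(A,None,fx=4,fy=4,interpolation=2))
b=cam('scene'); hsv=cv2.cvtColor(b['color'],cv2.COLOR_RGB2HSV)
print('wheel scene', w2c(ray(b,np.array([[190+122*.4,110+155*.4]]),.132)).round(3))
E
```

```text
max diff in box 10.555555555555555 median 1.6666666666666665
6 [0.00285828 0.02999961] [0.00711038 0.03733378]
wheel scene [[-0.064  0.098  0.132]]
```

View pics/l.png

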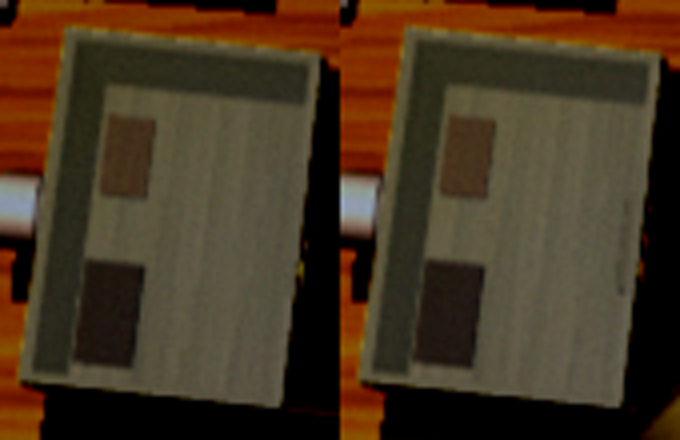

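The contrast-boosted pair shows a new strip about 80 mm long just inside the front wall at (625,200–290). That matches the block lying on edge in the box below the lip. The wheel's pixel in the scene view is unchanged, at about (239,172). Handing in.

```bash
python3 -c "
from h import *
print(env.hand_in()); s=env.get_state(); print(s['clock'],s['wrist_force'])"
```

```text
the job is handed in; nothing more can be done
None
the job is handed in; nothing more can be done
```

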